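# Show a reagent pack to the code reader

### The arm

A 7-joint arm with a two-finger parallel gripper is mounted at the origin on the work surface. World frame = base frame: x ahead of the robot, y to its left, z up, the work surface at z = 0. Lengths are in m, angles in rad, forces in N, time in s.
With the tool pointing down it reaches from about 0.425 to 0.8 m from the base axis. Payload 8.3 kg.
Tool frame: the origin (TCP) lies between the finger pads; the fingertips stand 14 mm ahead of it and the grasp point (between the pads) lies 5 mm behind it; z points along the fingers, y is the line along which they close (so a half turn about z gives the same grasp; the last joint's range is limited). The gripper opens to 85 mm and grips with 20 to 120 N. Pads are 22 mm wide; open, the fingers measure 114 mm over their backs; the gripper's body (76 mm by 85 mm) begins 54 mm behind the grasp point. The pads swing forward as they close: fully open they stand 13 mm farther back than shut.
Start: joints at [1.107, 0.383, 0.016, 1.37, -0.006, 1.388, -0.046], TCP at [0.244, -0.575, 0.245] pointing down, gripper open.
Joint ranges: [-2.95, 2.95], [-0.25, 2.06], [-1.52, 1.56], [0.18, 2.33], [-1.44, 4.58], [0.02, 2.06], [-3.01, 3.01]. Speed limits (rad/s): [2.39, 2.39, 3.01, 3.01, 3.14, 3.14, 3.14].

### API

Orientations are given as [roll, pitch, yaw] about the fixed x, y, z axes, in that order (R = Rz(yaw) Ry(pitch) Rx(roll)).
In Python, from cell import robot gives the robot as it stands.
- The arm moves only by the tool apply_moves, never from a script. Its argument "motion" is a list of rows, each a list of 7 numbers: the shift along the tool's x, y, z in m, then the turn, a rotation vector about the tool's x, y, z in degrees, then the opening, from 0 (shut) to 1 (fully open). In form: [[x, y, z, rx, ry, rz, gripper], ...]. A call has 1 to 5 rows; each row is the pose to reach, as a shift and turn from the pose commanded when the call began, along the tool's axes at that moment; what a row does not reach only later rows make up. A row lasts 1/10 s, in which the tool goes at most 50 mm and 8.59 degrees, less where a joint would pass 70% of its speed; a pose out of reach is approached as far as the arm can. A call with a gripper value outside its range is refused whole. The fingers move at their own pace and stop on an object; "squeeze" is the grip in N (left out, the last holds). Time passes only in rows, so rows that repeat a pose let the fingers close. It gives the time, the measured TCP pose, the force, the opening and the grip force at its end, in the units of the state.
- robot.read_state(): the state, without advancing time (a new reading comes with each control period).
- robot.camera(name): name is "scene" or "side" or "wrist"; returns the picture (420x560x3 uint8, blue, green, red); there is no depth.
- robot.camera_params(name): a dict with "fx", "fy", "cx", "cy" (pixels), "k1" (the pictures are not rectified: a ray, as slopes to the right and down, at radius r is drawn at 1 + k1 r^2 times it, then the intrinsics apply), "rvec" (rotation vector, rad) and "tvec" (3), from world to camera coordinates, as OpenCV has them. Camera axes: x right, y down, z forward; pixel columns grow to the right and rows downward; lengths in m; the calibration is good to about 2 mm. A picture is of the moment at which its call begins: read the wrist's pose just before it. camera_params takes no time and is no camera call; for the wrist camera it gives the pose at the moment of the call.
- robot.sign_off(): hands the job in; it is judged then, once.
The state is a dict: "t": time; "qpos": joint angles; "qd": joint speeds; "tau": joint torques, N m; "tool_pos": TCP position; "eef_rot": TCP orientation; "contact_force": force on the tool from outside, world axes, zero at the start; "ft_torque": the same for the moment, N m; "finger_gap": finger opening in m; "grip_force": force on a finger pad.
Only numpy, scipy, OpenCV 4.12 (cv2) and the standard library are available. Lean on these libraries where they do the work, as an engineer would, in place of code of your own. Each camera call takes 0.05 s, during which the arm holds its last target. There are 200 camera calls.

### The job

Take the reagent pack with the two round caps out of its rack and hold it up to the code reader on the stand: caps upward, the label on its end centred in front of the reader's window, 80 mm away and square to the window, which looks somewhat downwards. Finish while still holding the pack steady there in the air; do not touch the reader or turn its head, and leave the other packs, the rack's neighbours and everything else on the table as they are.

Things in the scene. Friction and masses are not known exactly. Their poses are not given: they have to be found in the camera images.
- pack: The reagent pack to show: white plastic block 90 (x) x 24 (y) x 65 mm (z), about 0.15 kg, with two round grey caps (20 mm across, 11 mm high) on its top at x = -25 and +25 mm. It stands loosely in one of the rack's three slots, its lower 15 mm inside the slot walls. Origin: centre of its underside; x points to its label end, y across its width, z up through its top.
- pack_label (a point): Centre of the pack's label (paper with dark bars, 20 x 38 mm) on the pack's far, narrow end: at x = +45, y = 0, z = +30 mm from the pack's origin, axes as the pack's.
- pack_one: Another pack, same block and label, but with one round cap in the middle of its top. Leave it in its slot. Origin: centre of its underside, axes as the first pack's.
- pack_flat: Another pack, same block and label, but with one flat oblong lid (60 x 18 x 6 mm) on its top. Leave it in its slot. Origin: centre of its underside, axes as the first pack's.
- rack: Grey rack fixed to the table, 112 x 220 mm, with three slots side by side, 80 mm apart along its y; each slot has 15 mm high walls (4 mm thick, 36 mm over the outside of the long ones) above a 5 mm floor, so its rim is 20 mm above the table. The packs stand along the rack's x. Origin: centre of its underside, z up.
- reader: Code reader: a round steel foot 120 mm across and 12 mm high, fixed to the table, with a post and fork that carry a tilting head (60 x 80 x 40 mm), the head's axis 260 mm above the table, 30 mm behind the foot's centre. Not to be touched. Origin: centre of the foot's underside; -x is the side to which it looks, z up.
- reader_window (a point): Centre of the dark window (62 x 26 mm) on the front of the reader's head. Its x axis points into the head along the line of sight (square to the window), y along the window's long side, z up along its short side.
- reader_aim (a point): The point 80 mm straight out in front of the window's centre, where the label's centre belongs. Axes as the window's: a pack properly shown has its x, y and z axes parallel to these, label towards the window.
- reader_head (a joint): Tilt of the reader's head, rad: 0 looks level, larger looks further down. A stiff friction hinge that stays as it was set (0.2 to 0.55 at the start).
- slide_box: Loose cardboard box with glass slides, 85 x 60 mm, 55 mm high; origin under its centre. Leave it.
- dropper: Loose small dropper bottle, 32 mm across, 75 mm high; origin under its centre. Leave it.
- marker: Loose marker pen lying on the table, 130 mm long, 15 mm thick, along its x. Leave it.
- dishes: Loose pair of round culture dishes, 90 mm across, 31 mm high; origin under the centre. Leave them.
- mouse: Loose computer mouse, 105 x 60 mm, 25 mm high; origin under its centre. Leave it.
- tube_stand: Fixed white stand of sample tubes, 100 x 200 mm, 100 mm high; origin under its centre. Keep clear of it.
There are look-alikes about, which are no part of the job. What is shaped like the pack but pink is not meant.

How it is judged:
On the way, in this order (a step that is already met when the one before it is completed fails the run):
1. The two-capped pack is held by the fingers, clear of its slot (height (world z) of pack above 0.05 m and contact force between pack and the fingers above 0.5 N and contact force between pack and rack below 0.1 N), for 0.1 s.
2. The pack is held steady before the reader's window (distance between pack_label and reader_aim below 0.02 m and angle between the x axis of pack and the x axis of reader_aim, either way round below 0.2 rad and angle between the z axis of pack and the z axis of reader_aim, either way round below 0.2 rad and angle between pack's own z axis and vertical below 1.2 rad and x of pack in the frame of reader_aim below -0.02 m and height (world z) of pack above 0.08 m and contact force between pack and the fingers above 0.5 N and contact force between pack and reader below 0.1 N and contact force between pack and rack below 0.1 N and linear speed of pack below 0.03 m/s), for 0.2 s.
At the end, for the whole second after the job is handed in: Fingers alone still carry the pack, at rest, underside over 80 mm up, caps up, label facing the window and within 20 mm of the point 80 mm before its centre, length and upright axes within 0.2 rad of the window's; other packs within 20 mm, loose things within 30 mm of their starts (all of step 2 and distance of each of pack_one, pack_flat from where it was at the start of the episode below 0.02 m and distance of each of slide_box, dropper, marker, dishes, mouse from where it was at the start of the episode below 0.03 m); the arm keeps its last pose, push and grip.
It fails at once if the reader is touched (contact force between anything else and reader above 1 N).
It fails at once if another pack is moved more than 20 mm or tipped (distance of any of pack_one, pack_flat from where it was at the start of the episode above 0.02 m or angle between any of pack_one, pack_flat's own z axis and vertical above 0.3 rad).
It fails at once if another loose thing on the table is moved more than 30 mm (distance of any of slide_box, dropper, marker, dishes, mouse from where it was at the start of the episode above 0.03 m).
It also fails if it takes over 35 s, if anything falls off the work surface, if the arm or the gripper's body presses on something with over 40 N, if the wrist force passes 120 N, or if a joint passes its speed limit or range.

## Working session

There is one attempt and no reset: what is moved stays moved. The work goes in short steps, Python scripts to look and compute and a tool call to move; the robot and the scene stay as the last step left them, time stands still between calls to the robot, and variables do not carry over. Pictures are saved under pics/ and viewed, at most 10 in all, crops included, and the job is handed in when it is done.

Besides the shell and the picture viewer there is one more tool, called after "Emit:" in YAML: its name, and indented under it one key for each argument. apply_moves: Moves the arm, as the interface text tells. Its arguments: {"type":"object","properties":{"motion":{"type":"array","items":{"type":"array","items":{"type":"number"}}},"squeeze":{"type":"number"}},"required":["motion"]}

```bash
mkdir -p pics; cat > h.py <<'E'
import numpy as np, cv2
from scipy.spatial.transform import Rotation as R
from cell import robot
def ray(p,uv):
    x=(uv[0]-p['cx'])/p['fx'];y=(uv[1]-p['cy'])/p['fy'];rd=np.hypot(x,y);r=rd
    for _ in range(20): r=rd/(1+p['k1']*r*r)
    s=r/rd if rd>0 else 1
    M=cv2.Rodrigues(np.array(p['rvec'],float))[0];t=np.array(p['tvec'],float).ravel()
    d=M.T@np.array([x*s,y*s,1]);return -M.T@t,d/np.linalg.norm(d)
def onz(p,uv,z):
    o,d=ray(p,uv);return o+d*(z-o[2])/d[2]
def tri(rs):
    A=sum(np.eye(3)-np.outer(d,d) for o,d in rs);b=sum((np.eye(3)-np.outer(d,d))@o for o,d in rs)
    return np.linalg.solve(A,b)
def proj(p,X):
    M=cv2.Rodrigues(np.array(p['rvec'],float))[0];c=M@np.array(X,float)+np.array(p['tvec'],float).ravel()
    x,y=c[0]/c[2],c[1]/c[2];s=1+p['k1']*(x*x+y*y);return np.array([p['fx']*x*s+p['cx'],p['fy']*y*s+p['cy']])
E
python3 - <<'E'
from h import *
import json
P={}
for n in ["scene","side","wrist"]:
    p=robot.camera_params(n);im=robot.camera(n);cv2.imwrite(f'pics/{n}0.png',im)
    P[n]={k:np.array(v).tolist() for k,v in p.items()};print(n,ray(p,(280,210)))
json.dump(P,open('P.json','w'))
a=cv2.imread('pics/scene0.png');b=cv2.imread('pics/side0.png')
cv2.imwrite('pics/s2.png',cv2.resize(a,(784,588)));cv2.imwrite('pics/d2.png',cv2.resize(b,(784,588)))
s=robot.read_state();print(s['tool_pos'],s['eef_rot'],s['finger_gap'])
E
```

```text
scene (array([1.06121554, 0.67598424, 0.90596064]), array([-0.43229037, -0.5602879 , -0.70654264]))
side (array([0.93644977, 0.95788386, 1.37745822]), array([-0.23113558, -0.55758708, -0.79729103]))
wrist (array([ 0.31633757, -0.54424201,  0.37342001]), array([-0.27954559, -0.13165655, -0.95106299]))
[ 0.24376573 -0.57511193  0.2444979 ] [-3.14008644e+00 -7.97651342e-06  4.00850151e-01] 0.08561738657399552
```

View pics/s2.png

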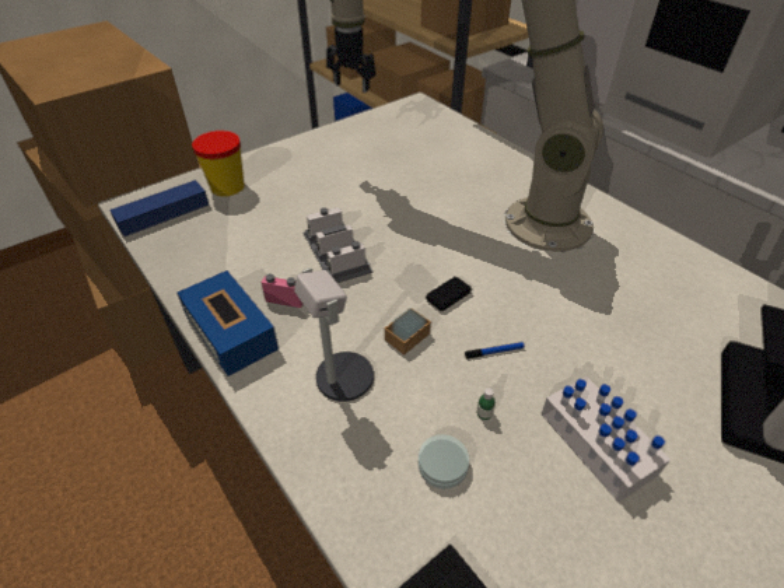

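View pics/d2.png

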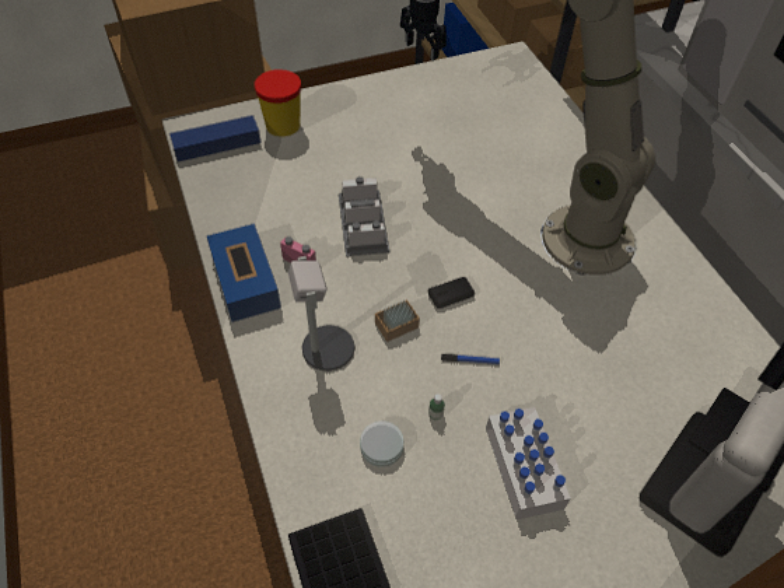

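The rack is at about (335,245) in the scene view and (363,215) in the side view, both in the 1.4x pictures. The reader head is at (320,290) and (308,278). Pack candidates in the side view:
- (360,190): one cap
- (363,213): flat lid
- (366,235): apparently two caps, so the likely one
- (297,250): pink, not meant

I'll confirm this in a crop.

```bash
python3 - <<'E'
import cv2,numpy as np
a=cv2.imread('pics/scene0.png');b=cv2.imread('pics/side0.png')
A=cv2.resize(a[140:240,180:280],(400,400),interpolation=cv2.INTER_CUBIC)
B=cv2.resize(b[120:220,190:290],(400,400),interpolation=cv2.INTER_CUBIC)
cv2.imwrite('pics/crop1.png',np.hstack([A,B]))
E
```

```text
(no output)
```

View pics/crop1.png

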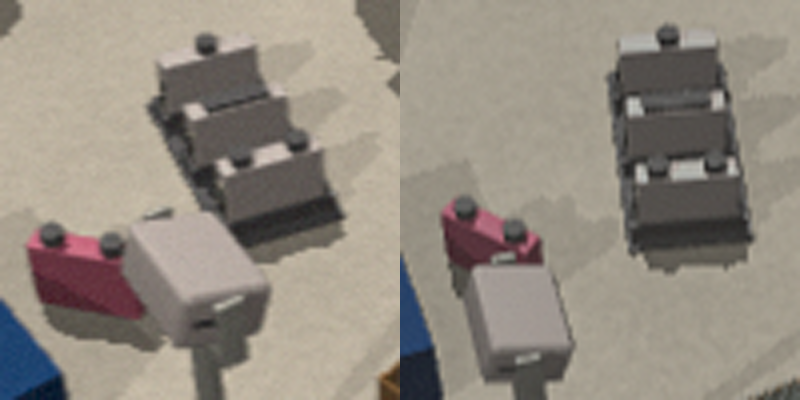

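```bash
python3 - <<'E'
from h import *
import json
P=json.load(open('P.json'));S,D=P['scene'],P['side']
def s(u,v): return (180+u/4-.4,140+v/4-.4)
def d(u,v): return (190+(u-400)/4-.4,120+v/4-.4)
for nm,a,b in [('capL',(242,158),(658,163)),('capR',(297,141),(716,160)),('onecap',(206,43),(668,35)),
 ('headTopFL',(125,240),(472,268)),('headTopFR',(208,213),(537,265)),('headTopBL',(182,315),(487,352)),('headTopBR',(265,285),(570,345)),('pinkL',(52,236),(465,208)),('pinkR',(112,243),(513,229))]:
    r=[ray(S,s(*a)),ray(D,d(*b))];X=tri(r)
    print(nm,X.round(4),[np.linalg.norm(np.cross(X-o,dd)).round(4) for o,dd in r], onz(S,s(*a),.077).round(3),onz(D,d(*b),.077).round(3))
for nm,c in [('foot',((345/1.4,374/1.4),(328/1.4,346/1.4)))]:
    print(nm,onz(S,c[0],.012),onz(D,c[1],.012))
for nm,a,b in [('slide',(408,325),(398,316)),('mouse',(449,292),(451,291)),('drop',(486,400),(436,405)),('marker',(494,350),(470,359)),('dish',(444,460),(382,443)),('yellowcup',(217,145),(278,85)),('bluebox',(227,310),(243,260))]:
    print(nm,tri([ray(S,(a[0]/1.4,a[1]/1.4)),ray(D,(b[0]/1.4,b[1]/1.4))]).round(3))
E
```

```text
capL [ 0.5624 -0.1941  0.0625] [np.float64(0.0018), np.float64(0.0018)] [ 0.571 -0.177  0.077] [ 0.567 -0.184  0.077]
capR [ 0.5148 -0.1791  0.0658] [np.float64(0.0003), np.float64(0.0003)] [ 0.522 -0.167  0.077] [ 0.518 -0.17   0.077]
onecap [ 0.5048 -0.3366  0.0712] [np.float64(0.0008), np.float64(0.0008)] [ 0.509 -0.331  0.077] [ 0.506 -0.33   0.077]
headTopFL [0.7749 0.0228 0.2518] [np.float64(0.0014), np.float64(0.0014)] [ 0.698 -0.149  0.077] [ 0.75  -0.124  0.077]
headTopFR [0.7354 0.0597 0.2799] [np.float64(0.002), np.float64(0.002)] [ 0.63  -0.137  0.077] [ 0.699 -0.109  0.077]
headTopBL [0.7883 0.1138 0.2695] [np.float64(0.0021), np.float64(0.0021)] [ 0.706 -0.053  0.077] [ 0.763 -0.036  0.077]
headTopBR [0.732  0.1172 0.2599] [np.float64(0.0003), np.float64(0.0003)] [ 0.639 -0.042  0.077] [ 0.699 -0.02   0.077]
pinkL [ 0.7355 -0.2031  0.0624] [np.float64(0.0001), np.float64(0.0001)] [ 0.741 -0.188  0.077] [ 0.738 -0.19   0.077]
pinkR [ 0.705  -0.1594  0.0703] [np.float64(0.0001), np.float64(0.0001)] [ 0.708 -0.153  0.077] [ 0.706 -0.154  0.077]
foot [0.73129397 0.09222607 0.012     ] [0.73031024 0.09174596 0.012     ]
slide [0.555 0.078 0.029]
mouse [0.404 0.044 0.013]
drop [0.567 0.328 0.045]
marker [0.437 0.228 0.   ]
dish [0.699 0.36  0.018]
yellowcup [ 0.611 -0.727  0.12 ]
bluebox [ 0.851 -0.196  0.039]
```

The nearest pack, with caps at side crop (658,163) and (716,160), is the only white one with two caps, so it is the target. Its centre is near (0.54,-0.18). The pink one is a decoy. I'll set out now to look from close by.

```bash
cat >> h.py <<'E'
def go(pos,Rm=None,rpy=None):
    s=robot.read_state();R0=R.from_euler('xyz',s['eef_rot']);T=Rm if Rm is not None else R.from_euler('xyz',rpy)
    sh=R0.inv().apply(np.array(pos)-s['tool_pos']);rv=np.degrees((R0.inv()*T).as_rotvec())
    print('t',round(s['t'],2),'at',np.round(s['tool_pos'],4),'rpy',np.round(s['eef_rot'],4),'q',np.round(s['qpos'],2));print('MOVE',sh.round(4),rv.round(2))
E
python3 -c "
from h import *
print(robot.camera_params('wrist')['fx'])
go([.50,-.15,.33],rpy=[np.pi,0,2.85])"
```

```text
299.42663428128714
t 0.15 at [ 0.2438 -0.5751  0.2445] rpy [-3.1401 -0.      0.4009] q [ 1.11  0.38  0.02  1.37 -0.01  1.39 -0.05]
MOVE [ 0.4018 -0.2916 -0.0851] [-4.0000e-02 -1.1000e-01 -1.4033e+02]
```

Emit:
apply_moves:
  motion:
    - [0.04,-0.029,-0.02,0,0,-8.4,0.6]
    - [0.08,-0.058,-0.04,0,0,-16.8,0.6]
    - [0.12,-0.088,-0.06,0,0,-25.2,0.6]
    - [0.16,-0.117,-0.08,0,0,-33.6,0.6]
    - [0.2,-0.146,-0.085,0,0,-42,0.6]

```text
t: 0.65
tool_pos: [0.3652, -0.3728, 0.33]
eef_rot: [3.139, 0.001, 1.139]
contact_force: [1.4, -0.6, 0.4]
finger_gap: 0.0509
grip_force: 0.0
```

Emit:
apply_moves:
  motion:
    - [0.049,0.005,0,0,0,-8.4,0.6]
    - [0.098,0.01,0,0,0,-16.8,0.6]
    - [0.147,0.015,0,0,0,-25.2,0.6]
    - [0.197,0.02,0,0,0,-33.6,0.6]
    - [0.246,0.025,0,0,0,-42,0.6]

```text
t: 1.15
tool_pos: [0.4917, -0.1598, 0.3283]
eef_rot: [3.142, 0.0, 1.873]
contact_force: [0.6, 0.1, 0.1]
finger_gap: 0.0515
grip_force: 0.0
```

Emit:
apply_moves:
  motion:
    - [0,0,0,0,0,-8.4,0.6]
    - [0,0,0,0,0,-16.8,0.6]
    - [0,0,0,0,0,-25.2,0.6]
    - [0,0,0,0,0,-33.6,0.6]
    - [0,0,0,0,0,-42,0.6]

```text
t: 1.65
tool_pos: [0.491, -0.1616, 0.3279]
eef_rot: [-3.141, -0.001, 2.606]
contact_force: [-0.2, -0.3, -0.2]
finger_gap: 0.0514
grip_force: 0.0
```

Emit:
apply_moves:
  motion:
    - [0,0,0,0,0,-8.4,0.6]
    - [0,0,0,0,0,-14.3,0.6]
    - [0,0,0,0,0,-14.3,0.6]

```text
t: 1.95
tool_pos: [0.491, -0.1617, 0.328]
eef_rot: [3.141, -0.001, 2.851]
contact_force: [0.6, -0.1, -0.1]
finger_gap: 0.0511
grip_force: 0.0
```

```bash
python3 - <<'E'
from h import *
import json
go([.50,-.15,.33],rpy=[np.pi,0,2.85])
p=robot.camera_params('wrist');im=robot.camera('wrist');cv2.imwrite('pics/w1.png',im)
json.dump({k:np.array(v).tolist() for k,v in p.items()},open('w1.json','w'))
# tilted pose looking to the reader: rotate about world axis
o,d=ray(p,(280,210));print(o,d,proj(p,[.54,-.18,.07]))
E
```

```text
t 1.95 at [ 0.491  -0.1617  0.328 ] rpy [ 3.1415e+00 -5.0000e-04  2.8511e+00] q [ 0.72  0.16 -0.53  1.49  0.08  1.51  1.47]
MOVE [-0.0053  0.0137 -0.002 ] [ 0.01 -0.03  0.06]
[ 0.41607634 -0.1388171   0.45705711] [ 0.29983164 -0.07568914 -0.95098483] [273.09534897 213.33788516]
```

View pics/w1.png

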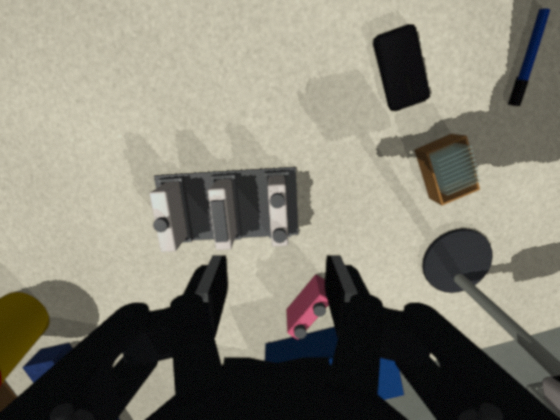

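Caps at (278,200) and (280,236). The rack, pink pack (308,308) and reader foot (458,260) are also visible. I'll enlarge the pack's near end to check for the label.

```bash
python3 - <<'E'
from h import *
import json
im=cv2.imread('pics/w1.png');cv2.imwrite('pics/c2.png',cv2.resize(im[160:260,140:310],(800,470),interpolation=cv2.INTER_CUBIC))
p=json.load(open('w1.json'))
a=onz(p,(278,200),.081);b=onz(p,(280,236),.081);print(a,b,(a+b)/2,np.linalg.norm(a-b),np.arctan2(*(b-a)[[1,0]]))
for x in [(.495,-.165,.07),(.495,-.165,.02)]:print(proj(p,x))
E
```

```text
[ 0.52071572 -0.16736453  0.081     ] [ 0.57028043 -0.17925614  0.081     ] [ 0.54549808 -0.17331034  0.081     ] 0.05097127744557262 -0.23547011152836994
[274.10163544 179.19991406]
[274.30221987 172.05839618]
```

View pics/c2.png

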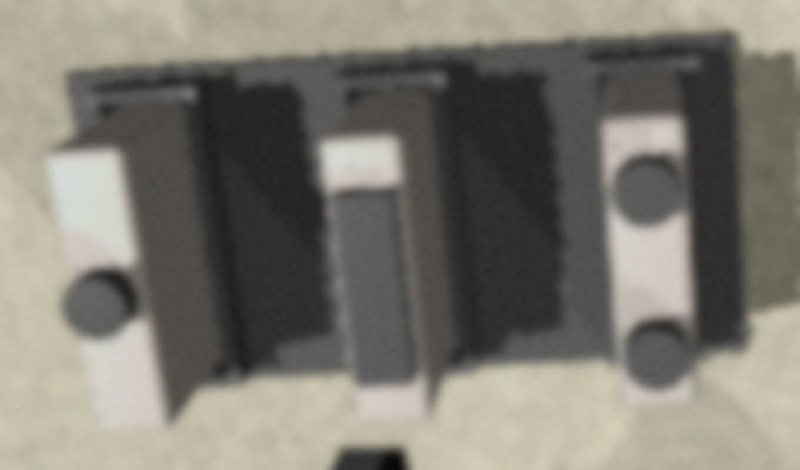

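The near end is plain with no bars, so the label is on the far (+x) end. I'll check that from the far side before gripping. Next I'll tilt the wrist camera to see the reader window.

```bash
cat >> h.py <<'E'
def camgo(C,L,roll=0):
    s=robot.read_state();p=robot.camera_params('wrist')
    Rt=R.from_euler('xyz',s['eef_rot']);Rc=R.from_rotvec(np.ravel(p['rvec'])).inv();o=-Rc.inv().inv().apply(np.ravel(p['tvec']))
    Rtc=Rt.inv()*Rc;off=Rt.inv().apply(o-s['tool_pos'])
    z=np.array(L,float)-C;z/=np.linalg.norm(z);x=np.cross(z,[0,0,1]);x/=np.linalg.norm(x);y=np.cross(z,x)
    W=R.from_matrix(np.c_[x,y,z])*R.from_euler('z',roll)
    T=W*Rtc.inv();pos=np.array(C)-T.apply(off);print('tcp',pos.round(3),'rpy',T.as_euler('xyz').round(3),'toolz',T.as_matrix()[:,2].round(2));go(pos,T)
E
python3 -c "
from h import *
camgo([.53,-.27,.40],[.73,.04,.24])
camgo([.50,-.24,.43],[.72,.01,.22])
"
```

```text
tcp [ 0.595 -0.168  0.309] rpy [ 3.138 -1.474  1.001] toolz [ 0.54  0.84 -0.1 ]
t 2.0 at [ 0.491  -0.1617  0.328 ] rpy [ 3.1415e+00 -5.0000e-04  2.8471e+00] q [ 0.72  0.16 -0.53  1.49  0.08  1.51  1.47]
MOVE [-0.1016  0.024   0.0185] [-76.16  57.38  83.89]
tcp [ 0.569 -0.16   0.322] rpy [ 3.14 -1.32  0.85] toolz [ 0.64  0.73 -0.25]
t 2.0 at [ 0.491  -0.1617  0.328 ] rpy [ 3.1415e+00 -5.0000e-04  2.8471e+00] q [ 0.72  0.16 -0.53  1.49  0.08  1.51  1.47]
MOVE [-0.0747  0.0239  0.0059] [-73.82  47.45  95.04]
```

```bash
python3 -c "
from h import *
camgo([.48,-.22,.37],[.73,.03,.24],np.pi)
"
```

```text
tcp [ 0.586 -0.114  0.352] rpy [-3.141  0.906 -2.356] toolz [ 0.56  0.56 -0.62]
t 2.0 at [ 0.491  -0.1617  0.328 ] rpy [ 3.1415e+00 -5.0000e-04  2.8471e+00] q [ 0.72  0.16 -0.53  1.49  0.08  1.51  1.47]
MOVE [-0.0774  0.0731 -0.0242] [-27.95 -46.68 -57.45]
```

Emit:
apply_moves:
  motion:
    - [-0.008,0.007,-0.002,-2.8,-4.7,-5.7,0.6]
    - [-0.016,0.015,-0.005,-5.6,-9.3,-11.5,0.6]
    - [-0.023,0.022,-0.007,-8.4,-14,-17.2,0.6]
    - [-0.031,0.029,-0.01,-11.2,-18.7,-23,0.6]
    - [-0.039,0.037,-0.012,-14,-23.3,-28.7,0.6]

```text
t: 2.5
tool_pos: [0.5395, -0.1374, 0.341]
eef_rot: [3.0, 0.453, -2.956]
contact_force: [-0.1, 1.0, -0.6]
finger_gap: 0.0511
grip_force: 0.0
```

```bash
python3 -c "
from h import *
camgo([.48,-.22,.37],[.73,.03,.24],np.pi)
"
```

```text
tcp [ 0.586 -0.114  0.352] rpy [ 3.141  0.907 -2.356] toolz [ 0.56  0.56 -0.62]
t 2.5 at [ 0.5395 -0.1374  0.341 ] rpy [ 2.9999  0.4533 -2.9555] q [ 0.91  0.01 -0.49  1.69 -0.4   1.17  2.31]
MOVE [-0.0497  0.0121  0.0138] [-13.96 -23.12 -28.55]
```

Emit:
apply_moves:
  motion:
    - [-0.01,0.002,0.003,-2.8,-4.6,-5.7,0.6]
    - [-0.02,0.005,0.006,-5.6,-9.2,-11.4,0.6]
    - [-0.03,0.007,0.008,-8.4,-13.8,-17.1,0.6]
    - [-0.04,0.01,0.011,-11.2,-18.4,-22.8,0.6]
    - [-0.05,0.012,0.014,-14,-23,-28.5,0.6]

```text
t: 3.0
tool_pos: [0.5789, -0.117, 0.3355]
eef_rot: [3.043, 0.785, -2.536]
contact_force: [0.9, 0.1, -2.8]
finger_gap: 0.0512
grip_force: 0.0
```

```bash
python3 - <<'E'
from h import *
import json
go([.586,-.114,.352],rpy=[3.141,.907,-2.356])
p=robot.camera_params('wrist');im=robot.camera('wrist');cv2.imwrite('pics/w2.png',im)
json.dump({k:np.array(v).tolist() for k,v in p.items()},open('w2.json','w'))
u=proj(p,[.73,.05,.25]);print(u)
x,y=int(np.clip(u[0]-100,0,360)),int(np.clip(u[1]-75,0,270));print(x,y)
cv2.imwrite('pics/c3.png',cv2.resize(im[y:y+150,x:x+200],(800,600),interpolation=cv2.INTER_CUBIC))
E
```

```text
t 3.0 at [ 0.5789 -0.117   0.3355] rpy [ 3.0433  0.7852 -2.5364] q [ 1.31  0.17 -0.84  1.72 -0.69  1.12  2.97]
MOVE [-0.017  -0.0009 -0.0064] [-2.16 -6.61 -7.19]
[299.31315073 253.96600572]
199 178
```

View pics/c3.png

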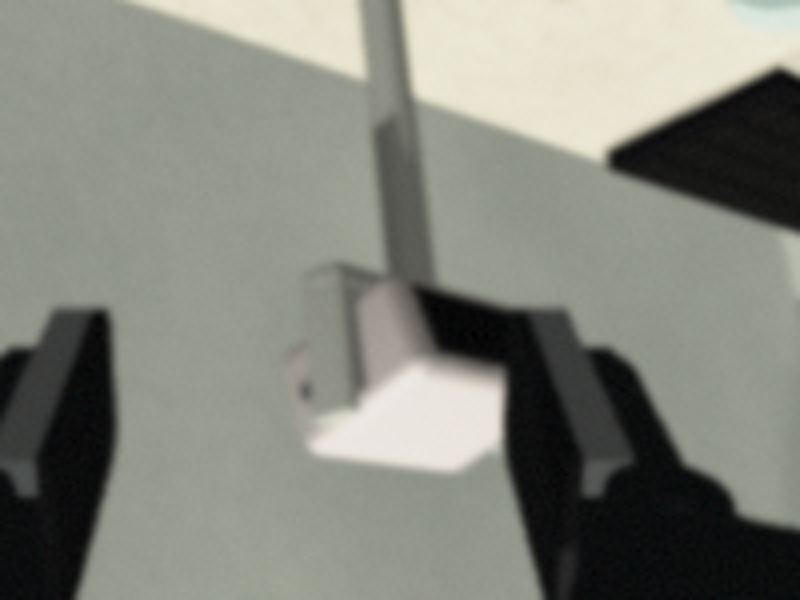

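The head is seen upside-down. Its dark window is at crop (470,320), partly behind the right finger at (520,400). I'll shift sideways and open the fingers.

```bash
python3 - <<'E'
from h import *
s=robot.read_state();p=robot.camera_params('wrist')
Rt=R.from_euler('xyz',s['eef_rot']);Rc=R.from_rotvec(np.ravel(p['rvec'])).inv()
print('cam x in tool',(Rt.inv()*Rc).as_matrix()[:,0].round(2),'world',Rc.as_matrix()[:,0].round(2))
E
```

```text
cam x in tool [0. 1. 0.] world [-0.63  0.78  0.07]
```

Emit:
apply_moves:
  motion:
    - [0,0.012,0,0,0,0,1]
    - [0,0.025,0,0,0,0,1]
    - [0,0.025,0,0,0,0,1]
    - [0,0.025,0,0,0,0,1]

```text
t: 3.45
tool_pos: [0.5634, -0.0986, 0.3375]
eef_rot: [3.045, 0.784, -2.537]
contact_force: [-1.2, 0.4, 0.6]
finger_gap: 0.0852
grip_force: 0.0
```

```bash
python3 - <<'E'
from h import *
import json
p=robot.camera_params('wrist');im=robot.camera('wrist');cv2.imwrite('pics/w3.png',im);print(robot.read_state()['tool_pos'],robot.read_state()['qpos'].__repr__())
json.dump({k:np.array(v).tolist() for k,v in p.items()},open('w3.json','w'))
u=proj(p,[.73,.05,.25]);print(u)
x,y=int(u[0])-60,int(u[1])-45;print(x,y)
cv2.imwrite('pics/c4.png',cv2.resize(im[y:y+90,x:x+120],(800,600),interpolation=cv2.INTER_CUBIC))
E
```

```text
[ 0.5635661  -0.09870368  0.3375369 ] array([ 1.36264559,  0.10713478, -0.87454777,  1.7717835 , -0.74010303,
        1.12723095,  2.98834502])
[280.95095908 254.10091333]
220 209
```

View pics/c4.png

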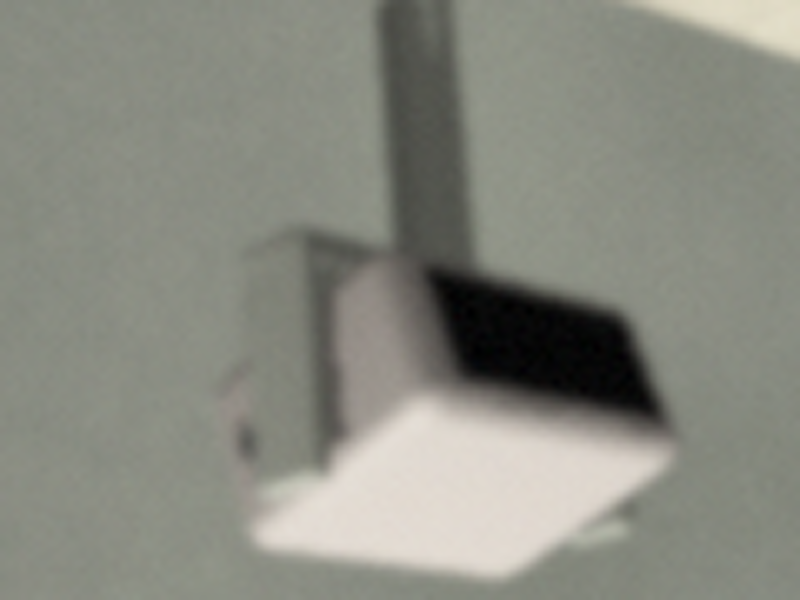

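The window shows clearly. Its corners in the crop are (428,268), (628,312), (665,415) and (460,380), and the head's top face is at (425,395), (678,450), (505,578) and (252,542). I'll run PnP with the known sizes and check it against the foot.

```bash
cat > aim.py <<'E'
from h import *
import json
p=json.load(open('w3.json'))
pix=np.array([(428,268),(628,312),(665,415),(460,380),(425,395),(678,450),(505,578),(252,542)])/(20/3)+[220,209]-.425
obj=np.array([(0,-31,-13),(0,31,-13),(0,31,13),(0,-31,13),(0,-40,20),(0,40,20),(60,40,20),(60,-40,20)],float)/1000
M=cv2.Rodrigues(np.array(p['rvec']))[0];t=np.array(p['tvec']).ravel()
n=np.array([(lambda d:(d[0]/d[2],d[1]/d[2]))(M@ray(p,u)[1]) for u in pix])
for sel,f in [(slice(0,8),cv2.SOLVEPNP_ITERATIVE),(slice(0,4),cv2.SOLVEPNP_IPPE)]:
    ok,rv,tv=cv2.solvePnP(obj[sel],n[sel].reshape(-1,1,2),np.eye(3),None,flags=f)
    q=cv2.projectPoints(obj[sel],rv,tv,np.eye(3),None)[0].reshape(-1,2)
    Rw=M.T@cv2.Rodrigues(rv)[0];w=M.T@(tv.ravel()-t)
    print('win',w.round(4),'x',Rw[:,0].round(3),'y',Rw[:,1].round(3),'z',Rw[:,2].round(3),'res px',(np.abs(q-n[sel]).max()*300).round(2),'tilt',np.arcsin(Rw[2,0]),'yaw',np.arctan2(Rw[1,0],Rw[0,0]),'aim',(w-.08*Rw[:,0]).round(4))
    if sel.stop==8:
        axis=w+.03*Rw[:,0];print('head mid',axis)
P=json.load(open('P.json'))
for k in 'scene','side': print(k,proj(P[k],axis))
E
python3 aim.py
```

```text
win [0.7463 0.1011 0.2463] x [ 0.963 -0.071  0.259] y [0.072 0.997 0.006] z [-0.258  0.013  0.966] res px 2.15 tilt 0.2615407500263124 yaw -0.07382165395584604 aim [0.6692 0.1068 0.2256]
head mid [0.77518478 0.0989344  0.25401673]
win [0.7416 0.0984 0.2478] x [ 0.971 -0.048  0.236] y [ 0.053  0.998 -0.017] z [-0.235  0.029  0.972] res px 0.05 tilt 0.23840895044521415 yaw -0.04939821836280524 aim [0.664  0.1022 0.2289]
scene [226.53465874 216.22089004]
side [215.32011695 206.34926477]
```

```bash
cat >> aim.py <<'E'
print('---')
c=pix[:4].mean(0);o,d=ray(p,c);print('cam',o,'obs',c,'prior win proj',proj(p,[.732,.092,.252]))
for y in (.080,.085,.09,.095): print(y,(o+d*(y-o[1])/d[1]).round(4))
m=[.761,.09,.26]
for k in 'scene','side': print(k,proj(P[k],m))
for yaw in(0,-.06):
  for a in(.2,.25,.3):
    Rr=R.from_euler('zy',[yaw,-a]);A=np.array(m)
    for k,off,s in(('scene',(180,140),0),('side',(190,120),400)):
        print(yaw,a,k,[tuple(((proj(P[k],A+Rr.apply(v))-off+.4)*4+[s,0]).round().astype(int)) for v in [(-.03,.04,.02),(-.03,-.04,.02),(.03,-.04,.02),(.03,.04,.02)]])
E
python3 aim.py | sed -n '/---/,$p'
```

```text
---
cam [ 0.4506058  -0.19143224  0.37318505] obs [301.3625 260.1375] prior win proj [303.74965298 260.47972395]
0.08 [0.7244 0.08   0.2554]
0.085 [0.7295 0.085  0.2532]
0.09 [0.7345 0.09   0.2511]
0.095 [0.7396 0.095  0.2489]
scene [229.40280953 209.72099909]
side [219.14058037 201.27080211]
0 0.2 scene [(np.int64(283), np.int64(278)), (np.int64(209), np.int64(205)), (np.int64(122), np.int64(230)), (np.int64(195), np.int64(308))]
0 0.2 side [(np.int64(581), np.int64(345)), (np.int64(546), np.int64(260)), (np.int64(464), np.int64(271)), (np.int64(496), np.int64(357))]
0 0.25 scene [(np.int64(284), np.int64(279)), (np.int64(210), np.int64(206)), (np.int64(124), np.int64(228)), (np.int64(196), np.int64(305))]
0 0.25 side [(np.int64(582), np.int64(346)), (np.int64(547), np.int64(261)), (np.int64(465), np.int64(270)), (np.int64(498), np.int64(356))]
0 0.3 scene [(np.int64(285), np.int64(281)), (np.int64(211), np.int64(208)), (np.int64(126), np.int64(225)), (np.int64(198), np.int64(303))]
0 0.3 side [(np.int64(582), np.int64(347)), (np.int64(548), np.int64(263)), (np.int64(467), np.int64(
[... 207 characters left out ...]
64(578), np.int64(347)), (np.int64(550), np.int64(262)), (np.int64(466), np.int64(269)), (np.int64(492), np.int64(356))]
-0.06 0.25 scene [(np.int64(282), np.int64(282)), (np.int64(215), np.int64(207)), (np.int64(126), np.int64(225)), (np.int64(191), np.int64(304))]
-0.06 0.25 side [(np.int64(579), np.int64(348)), (np.int64(551), np.int64(263)), (np.int64(468), np.int64(267)), (np.int64(494), np.int64(354))]
-0.06 0.3 scene [(np.int64(283), np.int64(284)), (np.int64(216), np.int64(209)), (np.int64(128), np.int64(223)), (np.int64(193), np.int64(302))]
-0.06 0.3 side [(np.int64(580), np.int64(349)), (np.int64(552), np.int64(264)), (np.int64(470), np.int64(266)), (np.int64(496), np.int64(352))]
```

The reader looks toward -x. The window is at about (0.733,0.090,0.252), yaw about -0.06, tilt about 0.25, and the scene and side views agree with this. Now to above the pack.

```bash
python3 -c "
from h import *
go([.545,-.174,.22],rpy=[np.pi,0,2.90])"
```

```text
t 3.5 at [ 0.5636 -0.0987  0.3375] rpy [ 3.0455  0.7842 -2.5362] q [ 1.36  0.11 -0.87  1.77 -0.74  1.13  2.99]
MOVE [ 0.1242 -0.0552  0.037 ] [23.95 40.02 48.08]
```

Emit:
apply_moves:
  motion:
    - [0.015,-0.007,0.0,3,5,6,0.6]
    - [0.03,-0.014,0.0,6,10,12,0.6]
    - [0.045,-0.02,0.0,9,15,18,0.6]
    - [0.06,-0.027,0.0,12,20,24,0.6]
    - [0.075,-0.034,0.0,15,25,30,0.6]

```text
t: 4.0
tool_pos: [0.5414, -0.156, 0.2824]
eef_rot: [3.029, 0.281, -3.086]
contact_force: [-0.8, -0.7, -0.5]
finger_gap: 0.0517
grip_force: 0.0
```

```bash
python3 -c "
from h import *
go([.545,-.174,.22],rpy=[np.pi,0,2.90])"
```

```text
t 4.0 at [ 0.5414 -0.156   0.2824] rpy [ 3.0291  0.2805 -3.086 ] q [ 1.12  0.16 -0.84  1.66 -0.09  1.15  1.96]
MOVE [ 0.0148 -0.0249  0.0583] [ 8.74 14.99 17.8 ]
```

Emit:
apply_moves:
  motion:
    - [0.005,-0.008,0.02,2.9,5,5.9,0.6]
    - [0.01,-0.016,0.04,5.8,10,11.9,0.6]
    - [0.015,-0.025,0.058,8.7,15,17.8,0.6]
    - [0.015,-0.025,0.058,8.7,15,17.8,0.6]
    - [0.015,-0.025,0.058,8.7,15,17.8,0.6]

```text
t: 4.5
tool_pos: [0.5454, -0.1718, 0.2192]
eef_rot: [3.135, 0.001, 2.911]
contact_force: [0.1, 0.3, 0.9]
finger_gap: 0.0511
grip_force: 0.0
```

```bash
python3 - <<'E'
from h import *
import json
p=robot.camera_params('wrist');im=robot.camera('wrist')
json.dump({k:np.array(v).tolist() for k,v in p.items()},open('w4.json','w'));cv2.imwrite('pics/w4.png',im)
for x in [(.521,-.167,.081),(.570,-.179,.081)]:
    u=proj(p,x);print('pred',u)
    g=cv2.cvtColor(im,cv2.COLOR_BGR2GRAY);x0,y0=int(u[0])-30,int(u[1])-30
    m=(g[y0:y0+60,x0:x0+60]<115).astype(np.uint8)
    for c in cv2.findContours(m,cv2.RETR_LIST,cv2.CHAIN_APPROX_NONE)[0]:
        a=cv2.contourArea(c)
        if 120<a<1200:(cx,cy),r=cv2.minEnclosingCircle(c);print(a,r,(cx+x0,cy+y0),onz(p,(cx+x0,cy+y0),.08).round(4))
cv2.imwrite('pics/c5.png',cv2.resize(im[90:300,140:420],(800,600),interpolation=cv2.INTER_CUBIC))
E
```

```text
pred [273.46017727 174.67407244]
pred [273.12897709 226.72975283]
853.5 25.853086471557617 (283.71917724609375, 214.28082275390625) [ 0.5604 -0.1664  0.08  ]
473.5 17.670696258544922 (250.5, 212.0) [ 0.5509 -0.1964  0.08  ]
```

View pics/c5.png

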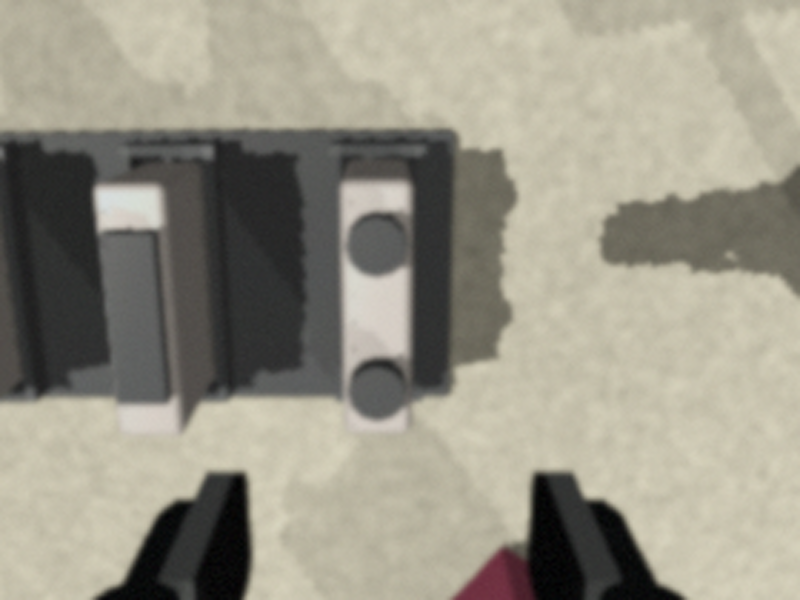

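Caps at crop (377,242) and (378,388), close to the prediction, and the near end is again blank.

```bash
python3 - <<'E'
from h import *
import json
p=json.load(open('w4.json'))
a,b=[onz(p,(140+u/2.857-.35,90+v/2.857-.35),.081) for u,v in((377,242),(378,388))]
c=(a+b)/2;yaw=np.arctan2(*(b-a)[[1,0]]);print(a,b,c,yaw,np.linalg.norm(b-a))
go([c[0],c[1],.043],rpy=[np.pi,0,np.pi+yaw])
E
```

```text
[ 0.52032777 -0.16856295  0.081     ] [ 0.56847366 -0.17978633  0.081     ] [ 0.54440071 -0.17417464  0.081     ] -0.22902201880275797 0.049436732786475056
t 4.55 at [ 0.5452 -0.1724  0.2203] rpy [3.1357e+00 3.0000e-03 2.9094e+00] q [ 0.84  0.37 -0.75  1.54  0.25  1.33  1.4 ]
MOVE [ 0.0009 -0.0029  0.1773] [ 0.34  0.17 -0.18]
```

Emit:
apply_moves:
  motion:
    - [0.001,-0.003,0.045,0.3,0.2,0,0.6]
    - [0.001,-0.003,0.09,0.3,0.2,0,0.6]
    - [0.001,-0.003,0.125,0.3,0.2,0,0.6]
    - [0.001,-0.003,0.155,0.3,0.2,0,0.6]
    - [0.001,-0.003,0.177,0.3,0.2,0,0.6]

```text
t: 5.05
tool_pos: [0.5427, -0.1763, 0.0427]
eef_rot: [-3.141, -0.0, 2.906]
contact_force: [0.1, -0.2, -0.2]
finger_gap: 0.0512
grip_force: 0.0
```

Emit:
apply_moves:
  motion:
    - [0,0,0,0,0,0,0.6]
    - [0,0,0,0,0,0,0]
    - [0,0,0,0,0,0,0]
    - [0,0,0,0,0,0,0]
    - [0,0,0,0,0,0,0]
  squeeze: 50

```text
t: 5.55
tool_pos: [0.5447, -0.1755, 0.0454]
eef_rot: [-3.14, 0.001, 2.907]
contact_force: [-2.2, -0.6, 8.0]
finger_gap: 0.0233
grip_force: 50.3
```

Emit:
apply_moves:
  motion:
    - [0,0,-0.02,0,0,0,0]
    - [0,0,-0.05,0,0,0,0]
    - [0,0,-0.09,0,0,0,0]
    - [0,0,-0.13,0,0,0,0]
    - [0,0,-0.16,0,0,0,0]

```text
t: 6.05
tool_pos: [0.5445, -0.1745, 0.2067]
eef_rot: [-3.14, 0.001, 2.907]
contact_force: [0.6, 0.1, -1.7]
finger_gap: 0.0233
grip_force: 49.3
```

```bash
python3 - <<'E'
from h import *
s=robot.read_state();print(s['grip_force'],s['finger_gap'])
x=R.from_euler('zy',[-.06,-.25]);X,Y,Z=x.as_matrix().T
aim=np.array([.733,.0895,.252])-.08*X
org=aim-.045*X-.03*Z
# TCP on pack: x offset ~0, z ~ .042
tcp=org+.040*Z
T=R.from_matrix(np.c_[-X,Y,-Z]);print('aim',aim,'org',org,'tcp',tcp)
go(tcp,T)
tcp2=tcp-.10*X;print(tcp2);go(tcp2,T)
sc=robot.camera('scene');sd=robot.camera('side')
S=robot.camera_params('scene');D=robot.camera_params('side')
out=[]
for im,p in((sc,S),(sd,D)):
    u=proj(p,[.55,-.17,.19]).astype(int);out.append(cv2.resize(im[u[1]-40:u[1]+40,u[0]-40:u[0]+40],(400,400),interpolation=cv2.INTER_CUBIC));print(u)
cv2.imwrite('pics/c6.png',np.hstack(out))
E
```

```text
49.341580867767334 0.023343987604087603
aim [0.65562649 0.09429712 0.2322433 ] org [0.61952601 0.0969955  0.19206278] tcp [0.60962985 0.0969955  0.23081928]
t 6.05 at [ 0.5445 -0.1745  0.2067] rpy [-3.1404e+00  1.4000e-03  2.9075e+00] q [ 0.83  0.38 -0.75  1.56  0.27  1.31  1.39]
MOVE [-0.0004  0.2792 -0.0244] [ -2.18 -14.11  -9.91]
[0.51291296 0.1029919  0.2061234 ]
t 6.05 at [ 0.5445 -0.1745  0.2067] rpy [-3.1404e+00  1.4000e-03  2.9075e+00] q [ 0.83  0.38 -0.75  1.56  0.27  1.31  1.39]
MOVE [9.510e-02 2.626e-01 1.000e-04] [ -2.18 -14.11  -9.91]
[244 149]
[259 138]
```

View pics/c6.png

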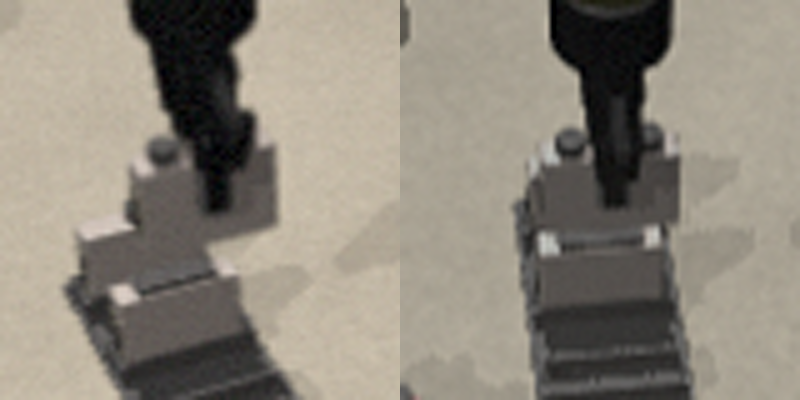

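The pack is held clear of the rack. I'll go to a staging point and turn its far end toward the scene camera to check the label.

Emit:
apply_moves:
  motion:
    - [0.01,0.025,-0.01,0,0,-8,0]
    - [0.028,0.068,-0.02,0,0,-16,0]
    - [0.046,0.11,-0.025,0,0,-24,0]
    - [0.064,0.153,-0.025,0,0,-32,0]
    - [0.082,0.196,-0.025,0,0,-40,0]

```text
t: 6.65
tool_pos: [0.5089, 0.0366, 0.228]
eef_rot: [-3.141, -0.002, -2.673]
contact_force: [1.1, 0.6, -1.7]
finger_gap: 0.0234
grip_force: 49.4
```

Emit:
apply_moves:
  motion:
    - [-0.01,0.035,0,0,0,0,0]
    - [-0.02,0.065,0,0,0,0,0]
    - [-0.02,0.065,0,0,0,0,0]

```text
t: 6.95
tool_pos: [0.4967, 0.1078, 0.2283]
eef_rot: [3.14, -0.001, -2.67]
contact_force: [0.1, 0.1, -2.1]
finger_gap: 0.0236
grip_force: 49.4
```

```bash
python3 - <<'E'
from h import *
s=robot.read_state();print(s['t'],s['tool_pos'],s['eef_rot'],s['grip_force'])
out=[]
T=R.from_euler('xyz',s['eef_rot'])
e=s['tool_pos']+T.apply([-.045,0,.01]);print('far end',e)
for n in('scene','side'):
    im=robot.camera(n);p=robot.camera_params(n);cv2.imwrite(f'pics/{n}7.png',im)
    u=proj(p,e).astype(int);out.append(cv2.resize(im[u[1]-25:u[1]+25,u[0]-25:u[0]+25],(400,400),interpolation=cv2.INTER_CUBIC));print(u)
cv2.imwrite('pics/c7.png',np.hstack(out))
E
```

```text
6.95 [0.49665518 0.10782748 0.2283387 ] [ 3.13968482e+00 -9.87199671e-04 -2.66956612e+00] 49.43362534046173
far end [0.53671688 0.12830112 0.2182943 ]
[310 192]
[298 199]
```

View pics/c7.png

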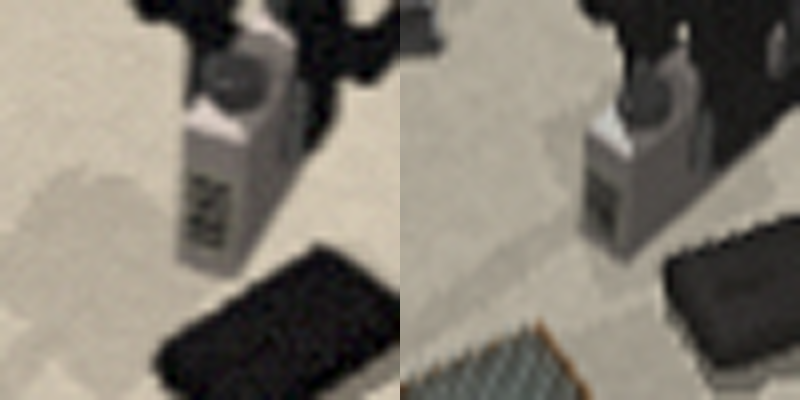

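The label, a barred patch at left crop (207,212) and right crop (602,200), is confirmed on the far end. I'll triangulate it to get the in-hand offset, then work out the final approach.

```bash
cat > fin.py <<'E'
from h import *
lab=tri([ray(robot.camera_params('scene'),(310.45,193.05)),ray(robot.camera_params('side'),(297.8,198.55))])
T0=R.from_euler('xyz',[3.1397,-.001,-2.6696]);t0=np.array([.49666,.10783,.22834])
m=T0.inv().apply(lab-t0);print('label in tool',m)
off=np.array([-.045+.25*(m[0]+.045),0,.013+.5*(m[2]-.013)]);print(off)
X,Y,Z=R.from_euler('zy',[-.06,-.25]).as_matrix().T
aim=np.array([.733,.0895,.252])-.08*X
T=R.from_matrix(np.c_[-X,Y,-Z]);tcp=aim-T.apply(off);print('aim',aim,'tcp',tcp)
go(tcp,T)
E
python3 fin.py
```

```text
label in tool [-0.04418996 -0.00120893  0.0108704 ]
[-0.04479749  0.          0.0119352 ]
aim [0.65562649 0.09429712 0.2322433 ] tcp [0.60934693 0.09698336 0.23274433]
t 7.05 at [0.4981 0.1027 0.2278] rpy [ 3.1412e+00 -2.5000e-03 -2.6759e+00] q [ 0.6   0.28 -1.02  1.68  0.24  1.32  1.57]
MOVE [-0.0968 -0.0551 -0.0052] [  2.9  -14.34  29.97]
```

Emit:
apply_moves:
  motion:
    - [-0.015,-0.009,-0.001,0.6,-2.9,6,0]
    - [-0.035,-0.02,-0.002,1.2,-5.8,12,0]
    - [-0.055,-0.031,-0.003,1.8,-8.7,18,0]
    - [-0.075,-0.043,-0.004,2.4,-11.6,24,0]
    - [-0.09,-0.051,-0.005,2.9,-14.3,30,0]

```text
t: 7.55
tool_pos: [0.6033, 0.0936, 0.2322]
eef_rot: [3.126, 0.25, 3.068]
contact_force: [-0.3, -1.5, -2.2]
finger_gap: 0.0236
grip_force: 49.5
```

Emit:
apply_moves:
  motion:
    - [0,0,0,0,0,0,0]
    - [0,0,0,0,0,0,0]

```text
t: 7.75
tool_pos: [0.6011, 0.0956, 0.2321]
eef_rot: [3.127, 0.246, 3.079]
contact_force: [-1.0, 0.1, -1.2]
finger_gap: 0.0231
grip_force: 49.5
```

```bash
python3 fin.py
```

```text
label in tool [-0.04418996 -0.00120893  0.0108704 ]
[-0.04479749  0.          0.0119352 ]
aim [0.65562649 0.09429712 0.2322433 ] tcp [0.60934693 0.09698336 0.23274433]
t 7.75 at [0.6011 0.0956 0.2321] rpy [3.1271 0.2465 3.0787] q [ 0.49  0.29 -0.89  1.65  0.35  1.09  1.04]
MOVE [-0.008   0.0019  0.0014] [-0.06 -0.18 -0.06]
```

Emit:
apply_moves:
  motion:
    - [-0.004,0.001,0.001,0,0,0,0]
    - [-0.008,0.002,0.001,0,0,0,0]
    - [-0.008,0.002,0.001,0,0,0,0]
    - [-0.008,0.002,0.001,0,0,0,0]
    - [-0.008,0.002,0.001,0,0,0,0]

```text
t: 8.25
tool_pos: [0.6098, 0.0983, 0.2336]
eef_rot: [3.126, 0.248, 3.077]
contact_force: [0.7, 0.1, -2.1]
finger_gap: 0.0235
grip_force: 49.5
```

Emit:
apply_moves:
  motion:
    - [0,0,0,0,0,0,0]
    - [0,0,0,0,0,0,0]
    - [0,0,0,0,0,0,0]
    - [0,0,0,0,0,0,0]
    - [0,0,0,0,0,0,0]

```text
t: 8.75
tool_pos: [0.6099, 0.0982, 0.2336]
eef_rot: [3.126, 0.249, 3.077]
contact_force: [-0.7, -0.0, -1.4]
finger_gap: 0.0233
grip_force: 49.5
```

```bash
python3 fin.py; python3 - <<'E'
# check: grey caps of the held pack in the two views against where they should be
from h import *
X,Y,Z=R.from_euler('zy',[-.06,-.25]).as_matrix().T
org=np.array([.733,.0895,.252])-.125*X-.03*Z
for n in('scene','side'):
    im=robot.camera(n);p=robot.camera_params(n);g=cv2.cvtColor(im,cv2.COLOR_BGR2GRAY)
    C=[org+a*X+b*Y+65e-3*Z for a,b in((.045,.012),(.045,-.012),(-.045,-.012),(-.045,.012))]
    print(n,[proj(p,c).round(0) for c in C])
    u=proj(p,org+.033*X+.012*Y+.02*Z).astype(int);print('side face at',u,'grey rows',g[u[1]-2,u[0]-14:u[0]+22])
E
```

```text
label in tool [-0.04418996 -0.00120893  0.0108704 ]
[-0.04479749  0.          0.0119352 ]
aim [0.65562649 0.09429712 0.2322433 ] tcp [0.60934693 0.09698336 0.23274433]
t 8.75 at [0.6099 0.0982 0.2336] rpy [3.1258 0.2487 3.0766] q [ 0.48  0.31 -0.88  1.63  0.36  1.1   1.02]
MOVE [ 0.0006 -0.0012  0.0007] [-0.01 -0.05 -0.17]
scene [array([272., 192.]), array([266., 187.]), array([295., 181.]), array([300., 186.])]
side face at [272 205] grey rows [192 192 194 193 192 172 109  92  84  75 101 109  99  96  96  95  92  95
  94  92  92  99  98  94  93  94  93  94  99  94  94  89  93  95  91  93]
side [array([259., 193.]), array([257., 187.]), array([286., 185.]), array([289., 192.])]
side face at [259 203] grey rows [165 167 167 163 163 167 169 167 154  78  82  68  96  86  84  85  86  84
  86  85  85  85  85  85  67  64  34  34  34  36  33  40  74  77  75  75]
```

The arm is within about 1.5 mm of the target and steady. Handing in.

```bash
python3 -c "
from cell import robot
print(robot.sign_off())"
```

```text
the job is handed in; nothing more can be done
None
```

I handed the job in with the two-capped pack held steady in the air, caps up, its label within a few mm (by my estimate) of the point 80 mm in front of the reader's window; the sign-off returned no verdict.

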